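# Light up and point out the jar and the scraper

### The arm

A 7-joint arm with a two-finger parallel gripper is mounted at the origin on the work surface. World frame = base frame: x ahead of the robot, y to its left, z up, the work surface at z = 0. Lengths are in m, angles in degrees, forces in N, time in s.
With the tool pointing down it reaches from about 0.35 to 0.775 m from the base axis. Payload 3.1 kg.
Tool frame: the origin (TCP) lies on the centre line of the jaws, within the pads' length; the fingertips stand 17 mm ahead of it and the grasp point (between the pads) lies 2 mm behind it (robot.tip_reach is the distance from the TCP to the fingertips, in m); z points along the fingers, y is the direction in which the jaws open and shut (so a half turn about z gives the same grasp; the last joint's range is limited). The gripper opens to 85 mm and grips with 20 to 120 N. Pads are 22 mm wide; open, the fingers measure 114 mm over their backs; the gripper's body (76 mm by 85 mm) begins 54 mm behind the grasp point. The pads swing forward as they close: fully open they stand 13 mm farther back than shut.
Start: joints at [-72.863, 17.813, 0.802, 86.603, -0.252, 75.585, -1.558], TCP at [0.184, 0.518, 0.248] pointing down, gripper open.
Joint ranges: [-154.91, 154.91], [-16.99, 109.72], [-72.82, 74.43], [7.12, 147.25], [-82.49, 262.49], [11.32, 116.49], [-174.64, 174.64]. Speed limits (degrees/s): [159.86, 159.86, 180, 180, 180, 180, 180].

### API

Orientations are given as [roll, pitch, yaw] about the fixed x, y, z axes, in that order (R = Rz(yaw) Ry(pitch) Rx(roll)).
In Python, from station import robot, fingers, vision, workorder, recognise gives the robot as it stands. Calls block until the motion is done:
- robot.move_to(position, orientation): joint-space move of the TCP to a pose.
- robot.line_to(position, orientation=None, velocity=0.15, f_stop=None): straight line of the TCP; orientation=None keeps the orientation; velocity is the mean speed in m/s. With f_stop (N) it stops when the force on the tool has changed by that much, and returns True; else False.
- robot.move_j(angles): joint-space move.
- fingers.gripper_to(opening, force=None): opening from 0.0 (shut) to 1.0 (fully open); force is the grip in N (None keeps the last); returns when the fingers have stopped.
- robot.pause(seconds).
- robot.inverse_kinematics(position, orientation): joint angles nearest the present ones, or None.
- vision.grab_frame(name): name is "side" or "top"; returns the picture (384x512x3 uint8, red, green, blue); there is no depth.
- vision.calibration(name): a dict with "mtx" (3x3 intrinsics, pixels), "extrinsics" (4x4, takes a point from world to camera coordinates). Camera axes: x right, y up, looking along -z (the intrinsics and any distortion apply to the point x, -y, -z); pixel columns grow to the right and rows downward; lengths in m; the calibration is good to about 2 mm. A picture is of the moment at which its call begins. calibration takes no time and is no camera call.
A pose or a line that the arm cannot do raises robot.PlanningError and nothing moves.
- workorder.close_job(): hands the job in, once; it reports no verdict.
Trained networks look in the newest picture that a camera, given by its name, has taken for a name from the list of things; names that differ only in an ending like _2 or _b are one class to them, and where a whole thing is asked for, a point or a joint stands for the part that bears it (a point fixed in the world has none). Each returns a list of dicts, best first, with "p" (0 to 1); they miss things now and then, are a little off and sometimes report something else, mostly with a low value. They report only what shows in the picture. A call takes as long as a camera call. They do not tell look-alikes from the thing itself.
- recognise(label, camera): "rect" ([centre column, centre row, width, height] in pixels, round what is visible of it).
Readings, each from a call of its own:
- robot.current_time_s(): time.
- robot.current_joint_positions(): joint angles.
- robot.current_dq(): joint speeds.
- robot.current_joint_torque(): joint torques, N m.
- robot.current_tool_pos(): TCP position.
- robot.current_eef_rot(): TCP orientation.
- robot.current_contact_force(): force on the tool from outside, world axes, zero at the start.
- robot.current_torque(): the same for the moment, N m.
- robot.current_finger_gap(): opening from 0.0 (shut) to 1.0 (fully open).
Only numpy, scipy, OpenCV 4.12 (cv2) and the standard library are available. Lean on these libraries where they do the work, as an engineer would, in place of code of your own. Each camera call takes 0.05 s, during which the arm holds its last target.

### The job

Show your helper what to use: push the work lamp's red toggle switch fully over to on, then point down at the cap of the amber jar with the fingertips two or three centimetres above its middle and hover there for two seconds, then point in the same way at the middle of the green scraper's blade for two seconds and finish still pointing there. Only point: leave both jars, the scraper, the cork and the mat untouched, and never bring the fingertips low over the clear jar, not even in passing.

Things in the scene. Friction and masses are not known exactly. Their poses are not given: they have to be found in the camera images.
- lamp: Cordless work lamp, fixed to the table: a low grey battery base 120 (x) by 200 (y) by 36 mm high, origin at the centre of its underside. Its x axis is the way the toggle is pushed to on. On the +y half stands a tilted lamp head, 92 mm wide with a white lens facing +x, top 116 mm above the table; the toggle stands on the -y half.
- toggle_tip (a point): Centre of the thick end (17 mm across) of the red bat-shaped toggle, 36 mm from the pivot and 9 mm short of its end; about 90 mm above the table at both ends of the swing, 94 mm half-way. Pivot 58 mm above the table and 58 mm to the lamp's -y from its origin. It travels 35 mm along the lamp's +x from off to on; 2 N moves it, a first knock may reach 5 N. Its collar is 60 mm above the table.
- toggle (a joint): The toggle's angle in rad: starts at 0 to 0.2 (off, leaning to the lamp's -x), 1.0 is fully on (leaning to the lamp's +x); above 0.8 counts as on. It stays where it is left.
- jar_amber: Amber glass jar with a black twist cap, 56 mm across and 70 mm high, loose; origin at the centre of its underside.
- jar_amber_top (a point): Centre of the top of the amber jar's black cap, 70 mm above the table.
- jar_clear: Clear glass jar with a white twist cap, same size as the amber one, loose; a bystander. Origin at the centre of its underside.
- jar_clear_top (a point): Centre of the top of the clear jar's white cap, 70 mm above the table.
- scraper: Green plastic scraper lying flat on the mat, loose, 170 mm long along its x axis: handle 24 mm wide and 13 mm thick towards -x, blade 55 by 70 mm and 4 mm thick at the +x end. Origin on its underside, 57 mm from the blade's centre.
- scraper_blade (a point): Middle of the upper face of the scraper's blade, about 8 mm above the table.
- cork: Tapered cork stopper standing upright, 22 to 26 mm across and 35 mm high, loose; a bystander. Origin at the centre of its underside.
- mat: Black hard silicone mat, 240 (x) by 200 (y) by 4 mm, fixed; origin at the centre of its underside.
Mind the look-alikes: they are no part of the job. What is meant by the lamp is not blue or yellow, and is the smaller of those in its own colour.

How it is judged:
By the outcome, as a careful person would: the job done as asked, in the order asked, and still so for the second after the job is handed in, with the robot touching nothing.
It also fails if it takes over 56 s, if anything falls off the work surface, if the arm or the gripper's body presses on something with over 40 N, if the wrist force passes 120 N, or if a joint passes its speed limit or range.

## Working session

There is one attempt and no reset: what is moved stays moved. The work goes in short steps, each a Python script; the robot and the scene stay as the last script left them, time stands still between calls to the robot, and variables do not carry over. Pictures are saved under pics/ and viewed, and the job is handed in when it is done.

```bash
mkdir -p pics; ls; python3 - <<'E'
from station import robot, fingers, vision, workorder, recognise
import cv2
for n in("side","top"):
    im=vision.grab_frame(n); cv2.imwrite(f"pics/{n}0.png",cv2.resize(im[:,:,::-1],None,fx=1.5,fy=1.5,interpolation=cv2.INTER_CUBIC))
    c=vision.calibration(n); print(c)
    for l in("lamp","toggle_tip","jar_amber","jar_amber_top","jar_clear","scraper","scraper_blade","cork","mat"):
        print(n,l,[(round(d['p'],2),[round(float(x),1) for x in d['rect']]) for d in recognise(l,n)])
print(robot.current_time_s(),robot.current_eef_rot(),robot.tip_reach)
E
```

```text
pics
{'mtx': array([[389.16208677,   0.        , 251.98032884],
       [  0.        , 389.16208677, 194.51212189],
       [  0.        ,   0.        ,   1.        ]]), 'extrinsics': array([[ 0.99010617, -0.13864494, -0.02161824, -0.4211776 ],
       [ 0.09210757,  0.52592973,  0.84552594, -0.14607972],
       [-0.10585821, -0.83915165,  0.53349652, -1.16247399],
       [ 0.        ,  0.        ,  0.        ,  1.        ]])}
side lamp [(0.77, [257.6, 171.9, 38.6, 52.3]), (0.65, [254.4, 133.4, 35.9, 53.6]), (0.57, [321.6, 171.1, 55.7, 54.8])]
side toggle_tip [(0.51, [174.1, 161.7, 11.7, 9.6])]
side jar_amber [(0.79, [311.3, 228.9, 17.4, 32.5])]
side jar_amber_top [(0.73, [311.6, 229.6, 19.8, 27.9]), (0.55, [255.8, 173.2, 3.0, 8.2]), (0.26, [302.0, 289.2, 67.3, 34.8])]
side jar_clear [(0.81, [294.1, 204.9, 14.4, 29.6])]
side scraper [(0.9, [303.4, 288.4, 69.3, 36.3]), (0.6, [254.9, 172.4, 38.7, 48.6])]
side scraper_blade [(0.68, [299.5, 293.3, 66.6, 36.2])]
side cork []
side mat [(0.87, [306.7, 299.4, 105.4, 67.1])]
{'mtx': array([[346.5325593 ,   0.        , 257.24515282],
       [  0.
[... 373 characters left out ...]
.6, 123.6, 66.0, 39.4]), (0.63, [147.9, 286.1, 108.9, 61.9]), (0.63, [107.5, 172.8, 103.9, 63.0]), (0.58, [201.4, 192.0, 71.3, 41.6])]
top toggle_tip [(0.39, [120.3, 175.3, 9.6, 10.6])]
top jar_amber [(0.65, [321.1, 161.8, 21.5, 22.7])]
top jar_amber_top [(0.61, [319.9, 162.6, 18.5, 22.1])]
top jar_clear [(0.73, [272.3, 168.6, 16.6, 20.3])]
top scraper [(0.62, [388.6, 201.8, 38.9, 54.5])]
top scraper_blade [(0.94, [387.1, 203.3, 33.4, 50.3]), (0.63, [320.8, 162.6, 24.6, 19.5]), (0.24, [387.9, 202.9, 71.5, 84.5])]
top cork [(0.56, [280.8, 130.1, 5.0, 4.5]), (0.43, [318.8, 160.8, 20.6, 22.6])]
top mat [(0.87, [389.1, 203.7, 76.7, 85.7])]
1.0 [1.79999039e+02 2.25998936e-03 1.60476076e+02] 0.017
```

View pics/side0.png

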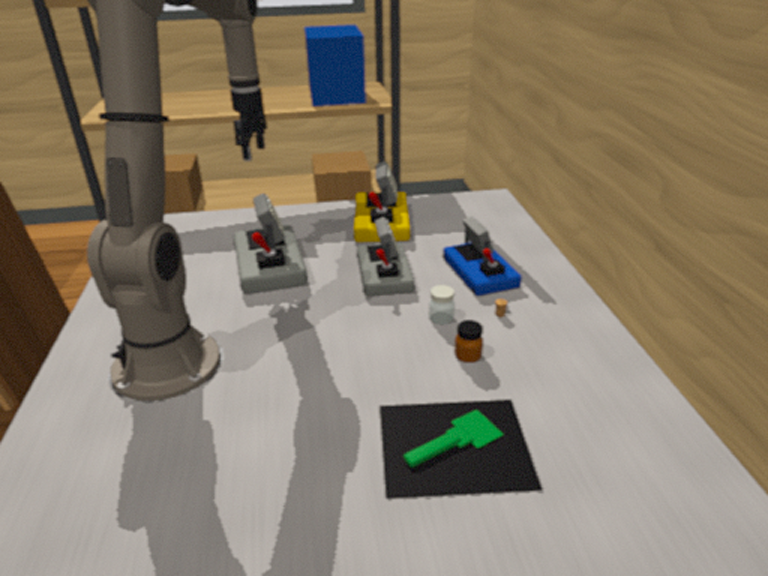

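View pics/top0.png

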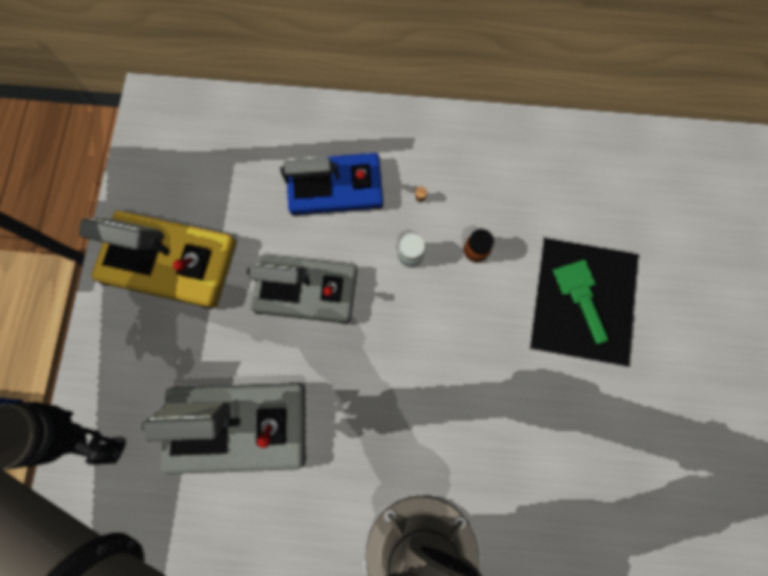

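The side view shows the robot at left and two grey lamps: a big one near the base and a smaller one at about (385,265). The yellow and blue lamps are look-alikes. In the top view (scaled ×1.5):
- **Target lamp:** the small grey one at (303,288), with its red tip at (328,291).
- **Clear jar cap:** (411,246).
- **Amber jar cap:** (480,240).
- **Scraper blade:** (574,279).

Next I'll zoom in and triangulate.

```bash
cat > h.py <<'E'
from station import robot, fingers, vision, workorder, recognise
import cv2, numpy as np
C={n:vision.calibration(n) for n in("side","top")}
def proj(n,P):
    c=C[n];p=c["extrinsics"]@np.r_[P,1];q=c["mtx"]@np.array([p[0],-p[1],-p[2]]);return q[:2]/q[2]
def ray(n,uv):
    c=C[n];d=np.linalg.inv(c["mtx"])@np.array([uv[0],uv[1],1.]);d=np.array([d[0],-d[1],-d[2]])
    R=c["extrinsics"][:3,:3];t=c["extrinsics"][:3,3];return -R.T@t,R.T@d
def atz(n,uv,z):
    o,d=ray(n,uv);return o+d*(z-o[2])/d[2]
def tri(us,ut):
    A=np.zeros((3,3));b=np.zeros(3)
    for n,u in(("side",us),("top",ut)):
        o,d=ray(n,u);d=d/np.linalg.norm(d);M=np.eye(3)-np.outer(d,d);A+=M;b+=M@o
    return np.linalg.solve(A,b)
E
python3 - <<'E'
from h import *
for n,(x,y,w,h) in {"side":(232,138,80,60),"top":(155,160,100,75)}.items():
    im=vision.grab_frame(n)[:,:,::-1]
    cv2.imwrite(f"pics/{n}_lamp.png",cv2.resize(im[y:y+h,x:x+w],None,fx=8,fy=8,interpolation=cv2.INTER_CUBIC))
for n,(x,y,w,h) in {"side":(270,180,80,60),"top":(255,145,100,75)}.items():
    im=vision.grab_frame(n)[:,:,::-1]
    cv2.imwrite(f"pics/{n}_jar.png",cv2.resize(im[y:y+h,x:x+w],None,fx=8,fy=8,interpolation=cv2.INTER_CUBIC))
for n in("side","top"):
    im=vision.grab_frame(n).astype(int);r,g,b=im[...,0],im[...,1],im[...,2]
    for nm,m in(("red",(r>120)&(g<70)&(b<70)),("green",(g>90)&(r<70)&(b<100))):
        k,l,s,ce=cv2.connectedComponentsWithStats(m.astype(np.uint8))
        print(n,nm,[(s[i].tolist(),ce[i].round(1).tolist()) for i in range(1,k) if s[i,4]>5])
E
```

```text
side red [([246, 128, 4, 3, 11], [247.6, 128.9]), ([168, 155, 5, 4, 17], [170.4, 156.5]), ([251, 166, 4, 4, 12], [252.7, 167.2]), ([322, 166, 5, 3, 11], [324.0, 167.0])]
side green [([269, 273, 66, 37, 874], [305.2, 290.5])]
top red [([238, 114, 4, 4, 12], [239.5, 115.5]), ([115, 174, 5, 6, 19], [116.8, 176.3]), ([216, 192, 4, 4, 12], [217.5, 193.5]), ([172, 293, 5, 5, 21], [173.9, 295.1])]
top green [([369, 174, 35, 55, 702], [386.9, 195.3])]
```

View pics/side_lamp.png

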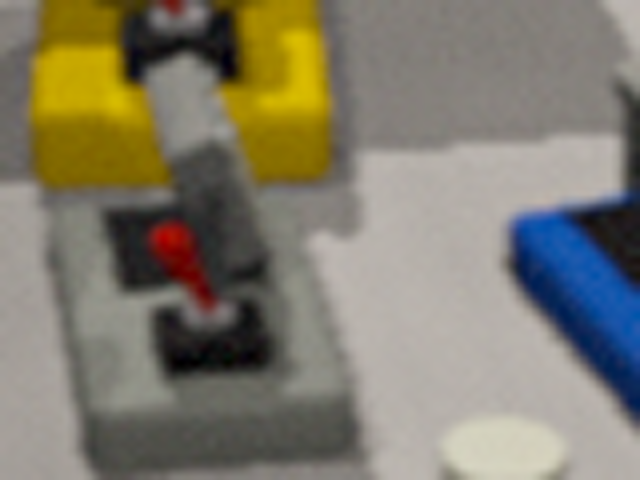

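View pics/top_lamp.png

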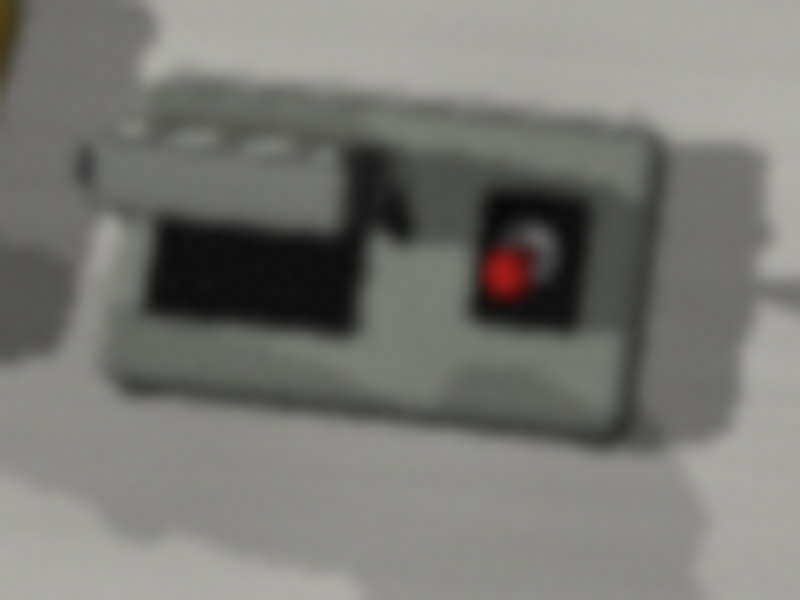

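View pics/side_jar.png

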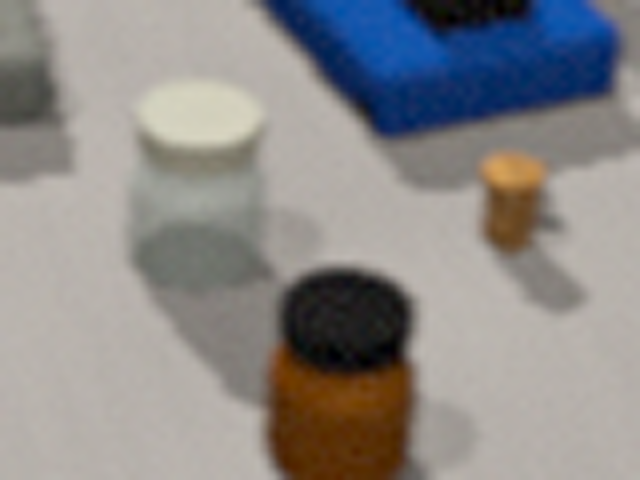

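View pics/top_jar.png

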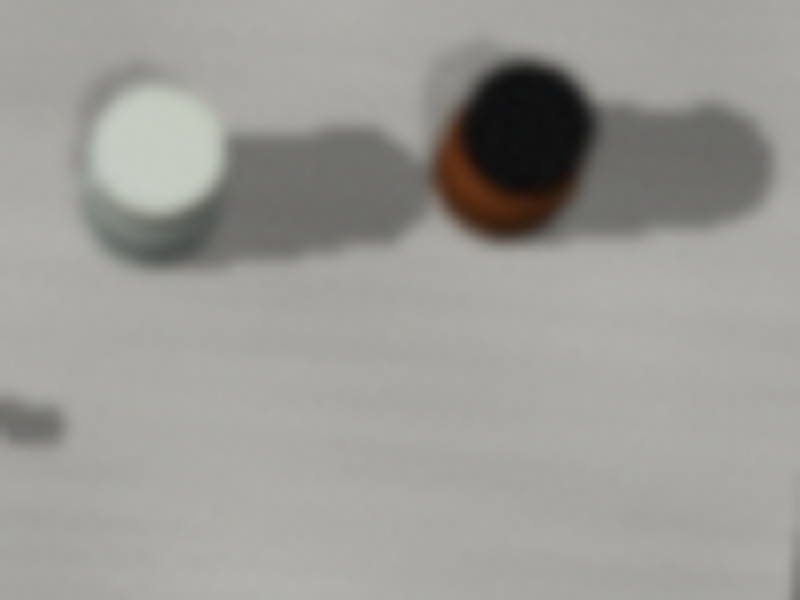

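```bash
python3 - <<'E'
from h import *
np.set_printoptions(precision=4,suppress=True)
f=lambda x,y,p:(x+(p[0]+.5)/8-.5,y+(p[1]+.5)/8-.5)
tl=lambda *p:f(155,160,p); sl=lambda *p:f(232,138,p); tj=lambda *p:f(255,145,p); sj=lambda *p:f(270,180,p)
cs=[atz("top",tl(*p),.036) for p in((165,75),(650,130),(618,430),(115,385))]
print("corners",*cs, [np.linalg.norm(cs[i]-cs[(i+1)%4]) for i in range(4)])
c=np.mean(cs,0);print("centre",c)
yv=(cs[0]-cs[1])+(cs[3]-cs[2]);ang=np.arctan2(yv[1],yv[0])-np.pi/2;print("yaw",np.degrees(ang))
print("pivot from base",c[:2]-.058*np.array([-np.sin(ang),np.cos(ang)]))
t=tri(sl(172,242),tl(507,273));print("tip",t,"atz",atz("top",tl(507,273),.090),atz("side",sl(172,242),.09))
# collar centre at z=.06
print("collar",atz("top",tl(533,252),.06),atz("side",sl(210,312),.06))
print("amber",tri(sj(347,303),tj(528,125)),atz("top",tj(528,125),.07),atz("side",sj(347,303),.07))
print("clear",tri(sj(200,115),tj(158,150)),atz("top",tj(158,150),.07),atz("side",sj(200,115),.07))
im=vision.grab_frame("top").astype(int);r,g,b=im[...,0],im[...,1],im[...,2]
m=((g>80)&(r<g-40)&(b<g-40)).astype(np.uint8)
v,u=np.nonzero(m);P=np.array([atz("top",(x,y),.008)[:2] for x,y in zip(u,v)])
mu=P.mean(0);w,V=np.linalg.eigh(np.cov((P-mu).T));a=V[:,1];q=(P-mu)@a;s=(P-mu)@V[:,0]
print("scr",mu,a,q.min(),q.max())
for e in np.arange(-.1,.1,.01):
    k=(q>=e)&(q<e+.01)
    if k.any():print(round(e,3),k.sum(),s[k].min().round(4),s[k].max().round(4))
for n,(x,y,w,h) in {"top":(345,150,80,90)}.items():
    cv2.imwrite(f"pics/scr.png",cv2.resize(im[y:y+h,x:x+w,::-1].astype(np.uint8),None,fx=6,fy=6,interpolation=cv2.INTER_CUBIC))
E
```

```text
corners [0.5395 0.3655 0.036 ] [0.5348 0.1797 0.036 ] [0.4194 0.1793 0.036 ] [0.419  0.3667 0.036 ] [np.float64(0.18583760344516756), np.float64(0.11539435693257041), np.float64(0.18737265552817528), np.float64(0.12042820293035063)]
centre [0.4782 0.2728 0.036 ]
yaw -0.6527104607353811
pivot from base [0.4775 0.2148]
tip [0.4617 0.2187 0.0954] atz [0.4628 0.2195 0.09  ] [0.4632 0.2288 0.09  ]
collar [0.4781 0.2152 0.06  ] [0.4777 0.2172 0.06  ]
amber [ 0.5961 -0.0673  0.0707] [ 0.5959 -0.0673  0.07  ] [ 0.5969 -0.0662  0.07  ]
clear [0.5737 0.0677 0.0703] [0.5737 0.0677 0.07  ] [0.5738 0.0682 0.07  ]
scr [ 0.5241 -0.2854] [-0.9085 -0.4178] -0.06439753636065314 0.10489985539556793
-0.07 28 -0.0326 0.0307
-0.06 72 -0.0352 0.0366
-0.05 74 -0.0348 0.0358
-0.04 73 -0.0357 0.0361
-0.03 73 -0.035 0.035
-0.02 73 -0.0346 0.0353
-0.01 47 -0.0256 0.0313
-0.0 41 -0.0191 0.0193
0.01 33 -0.0188 0.0151
0.02 26 -0.0111 0.0128
0.03 25 -0.0108 0.0118
0.04 27 -0.0114 0.0124
0.05 26 -0.0111 0.0115
0.06 26 -0.012 0.012
0.07 27 -0.0117 0.0111
0.08 27 -0.0126 0.0114
0.09 27 -0.012 0.0117
```

View pics/scr.png

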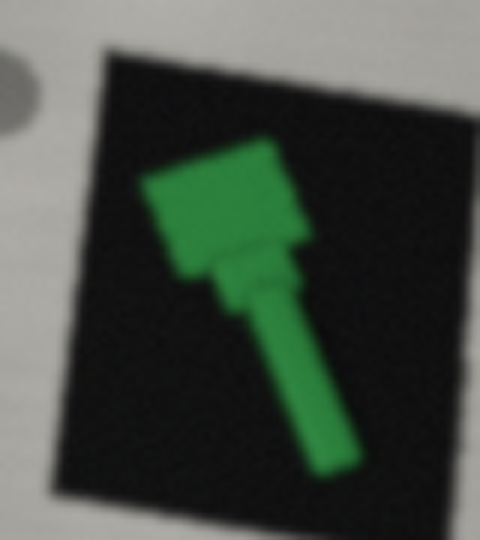

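Two-view points agree with the stated sizes:

| Point | Measured position | Check |
|---|---|---|
| Amber cap | (0.596, −0.067, 0.0705) | 70 mm expected |
| Clear cap | (0.574, 0.068, 0.070) | 70 mm expected |
| Toggle tip | (0.462, 0.217) | pivot at (0.478, 0.215), about 16 mm short |
| Lamp yaw | about −0.7° | – |
| Scraper blade centre | (0.558, −0.270) | 169 mm overall length and 70 mm blade width match |

Next I'll push the toggle along +x with the fingers shut.

```bash
python3 - <<'E'
from h import *
O=[180,0,180]
fingers.gripper_to(0.0)
print(robot.tip_reach,robot.current_finger_gap(),robot.current_time_s())
robot.move_to([.410,.2165,.25],O)
robot.line_to([.410,.2165,.099],O)
print(robot.current_tool_pos(),robot.current_contact_force(),robot.current_time_s())
for n,(x,y,w,h) in {"side":(212,108,100,90),"top":(155,160,100,90)}.items():
    im=vision.grab_frame(n)[:,:,::-1]
    cv2.imwrite(f"pics/{n}_pre.png",cv2.resize(im[y:y+h,x:x+w],None,fx=6,fy=6,interpolation=cv2.INTER_CUBIC))
E
```

```text
0.017 0.0018717118091507172 2.1167
[0.41065745 0.2170191  0.09973769] [0.59133278 0.33709431 0.22459477] 4.6833
```

View pics/side_pre.png

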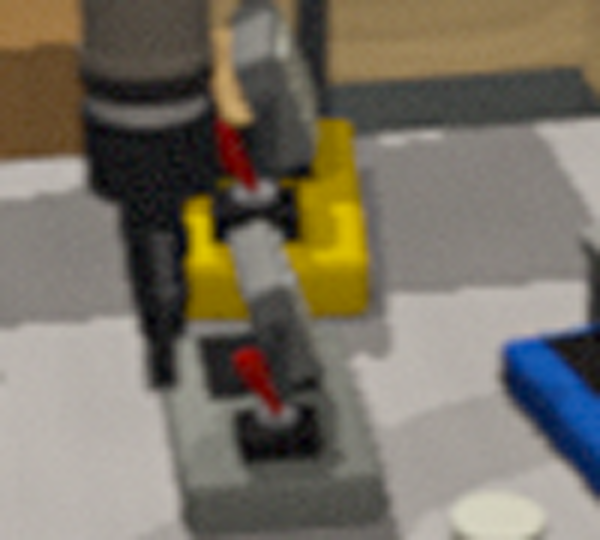

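View pics/top_pre.png

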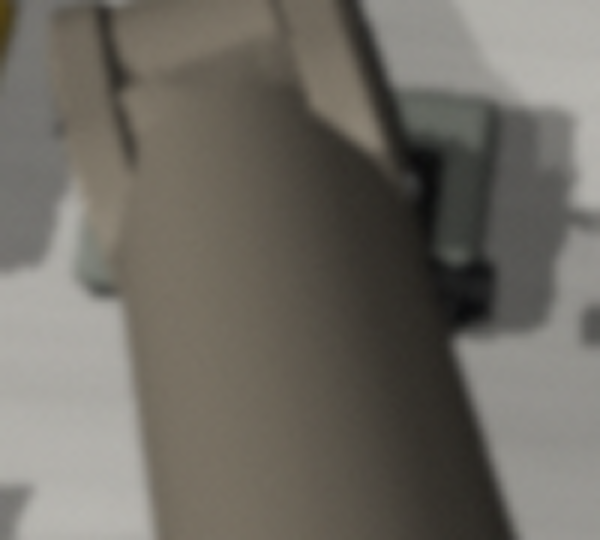

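The side view shows the shut fingertips at crop (160,385), just −x of the red bat end at (248,357). They're level with it and lined up, and the top view is hidden by the arm. I'll check the tip height, then push.

```bash
python3 - <<'E'
from h import *
for z in (.07,.083,.096): print(z,(proj("side",[.4107,.217,z])-[212,108])*6)
hit=robot.line_to([.484,.2160,.099],[180,0,180],velocity=.04,f_stop=10)
print(hit,robot.current_tool_pos(),robot.current_contact_force(),robot.current_time_s())
im=vision.grab_frame("side")[:,:,::-1]
cv2.imwrite("pics/side_push.png",cv2.resize(im[108:198,212:312],None,fx=6,fy=6,interpolation=cv2.INTER_CUBIC))
E
```

```text
0.07 [160.11883429 406.59855658]
0.083 [159.2188205  386.91826699]
0.096 [158.30946819 367.03377531]
True [0.47279593 0.21598246 0.09771967] [-1.57029251  0.59951887  0.46710923] 6.2667
```

View pics/side_push.png

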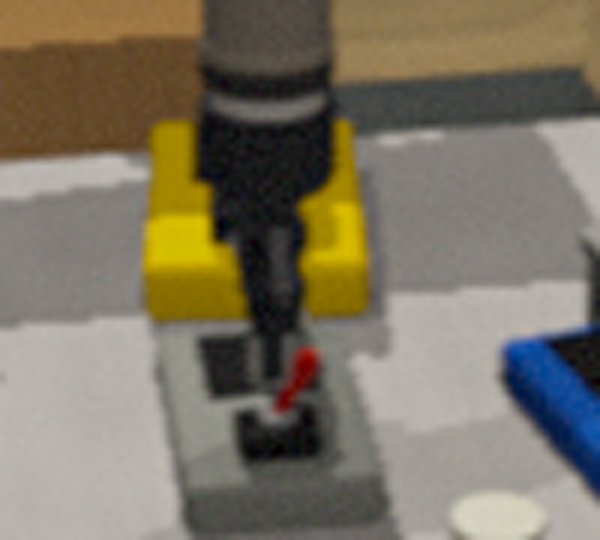

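The fingertip height is confirmed (387 predicted, 385 seen). The toggle now leans to +x, with its end at crop (308,358). I'll press once more to make sure it's against the stop.

```bash
python3 - <<'E'
from h import *
O=[180,0,180]
hit=robot.line_to([.486,.2160,.098],O,velocity=.03,f_stop=9)
print(hit,robot.current_tool_pos(),robot.current_contact_force())
robot.line_to([.425,.2165,.099],O)
robot.line_to([.425,.2165,.25],O)
robot.line_to([.42,.0,.25],O,velocity=.25)
print(robot.current_tool_pos(),robot.current_time_s())
for n,(x,y,w,h) in {"side":(212,108,100,90),"top":(155,160,100,90)}.items():
    im=vision.grab_frame(n);c=im[y:y+h,x:x+w].astype(int)
    cv2.imwrite(f"pics/{n}_on.png",cv2.resize(im[y:y+h,x:x+w,::-1],None,fx=6,fy=6,interpolation=cv2.INTER_CUBIC))
    m=(c[...,0]>120)&(c[...,1]<70)&(c[...,2]<70);k,l,s,ce=cv2.connectedComponentsWithStats(m.astype(np.uint8))
    print(n,[(s[i,4],ce[i]+[x,y]) for i in range(1,k)])
im=vision.grab_frame("top")
cv2.imwrite("pics/top1.png",cv2.resize(im[...,::-1],None,fx=1.5,fy=1.5))
E
```

```text
True [0.4724417  0.21578262 0.09642263] [-0.69110447  0.81518071  0.39744814]
[0.41982253 0.00138446 0.24974958] 9.2583
side [(np.int32(10), array([262.2, 167. ]))]
top [(np.int32(11), array([219.09090909, 182.36363636]))]
```

View pics/side_on.png

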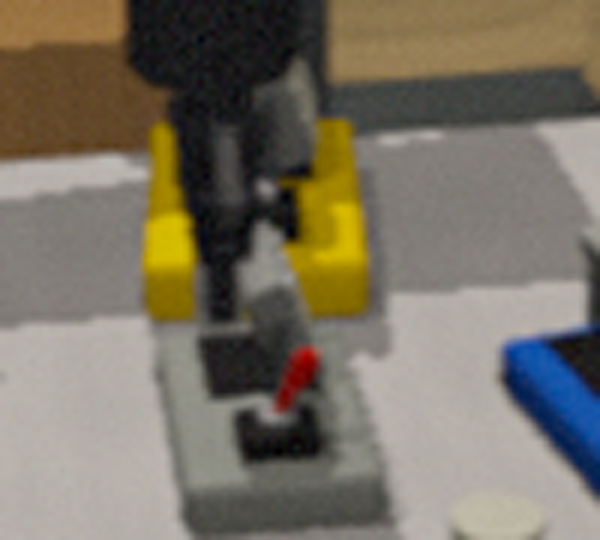

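View pics/top1.png

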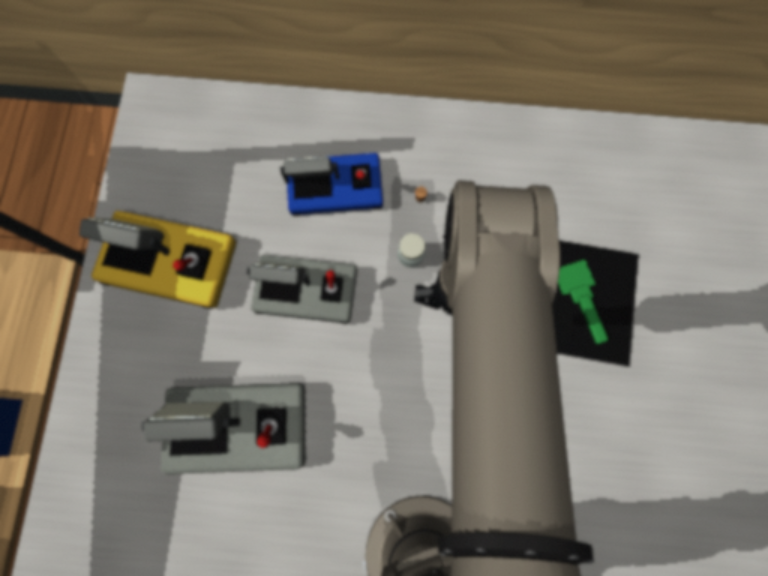

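The toggle stands leaning to +x in both views; I'll measure its travel.

```bash
python3 - <<'E'
from h import *
print(tri((252.7,167.2),(217.5,193.5)),tri((262.2,167.0),(219.1,182.4)))
print(atz("top",(217.5,193.5),.094),atz("top",(219.1,182.4),.094))
E
```

```text
[0.46116583 0.21971188 0.09751521] [0.49422895 0.21931323 0.09532429]
[0.46233752 0.22021683 0.094     ] [0.4948853  0.21950394 0.094     ]
```

The toggle end moved 33 mm in x to 0.494, against 0.4955 expected at full on. The force stop also triggered twice at the same place, so it's on. Next, I'll hover over the amber cap.

```bash
python3 - <<'E'
from h import *
O=[180,0,180]
robot.line_to([.50,-.08,.25],O,velocity=.2)
robot.line_to([.596,-.067,.20],O,velocity=.2)
robot.line_to([.596,-.067,.112],O,velocity=.1)
t=robot.current_time_s();print(robot.current_tool_pos(),t)
robot.pause(1.2)
im=vision.grab_frame("side")[150:240,250:350,::-1]
cv2.imwrite("pics/side_amb.png",cv2.resize(im,None,fx=6,fy=6,interpolation=cv2.INTER_CUBIC))
robot.pause(1.5)
print(robot.current_tool_pos(),robot.current_contact_force(),robot.current_time_s())
print((proj("side",[.596,-.067,.095])-[250,150])*6)
E
```

```text
[ 0.59661661 -0.06722084  0.11280682] 11.85
[ 0.59601496 -0.06699566  0.11201189] [-0.47714308  0.89538884  0.71115393] 14.6
[379.58207328 363.28848374]
```

View pics/side_amb.png

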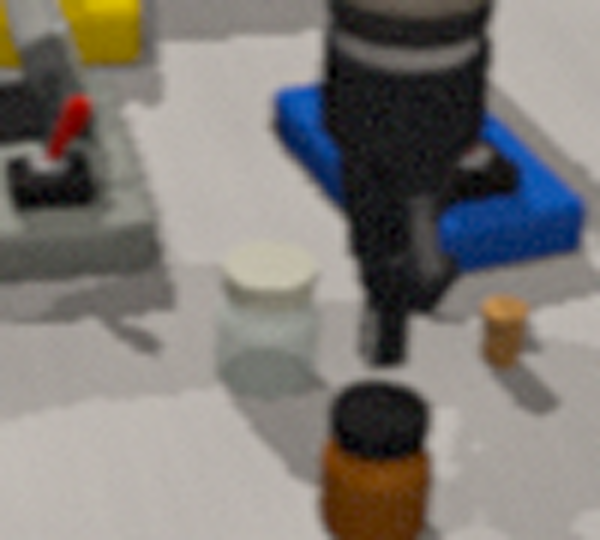

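The fingertips (end at crop (383,362)) hover above the middle of the black cap at (378,400), and nothing has been disturbed. I held there for 2.75 s. Next is the blade.

```bash
python3 - <<'E'
from h import *
O=[180,0,180]
robot.line_to([.596,-.067,.20],O,velocity=.15)
robot.line_to([.5577,-.2699,.20],O,velocity=.25)
robot.line_to([.5577,-.2699,.050],O,velocity=.1)
print(robot.current_tool_pos(),robot.current_time_s())
robot.pause(1.2)
for n,(x,y,w,h) in {"side":(250,225,100,90),"top":(330,150,100,90)}.items():
    im=vision.grab_frame(n)[y:y+h,x:x+w,::-1]
    cv2.imwrite(f"pics/{n}_scr.png",cv2.resize(im,None,fx=6,fy=6,interpolation=cv2.INTER_CUBIC))
    print(n,(proj(n,[.5577,-.2699,.033])-[x,y])*6,(proj(n,[.5577,-.2699,.008])-[x,y])*6)
for n in ("side","top"):
    cv2.imwrite(f"pics/{n}_end.png",cv2.resize(vision.grab_frame(n)[...,::-1],None,fx=1.5,fy=1.5))
robot.pause(1.5)
print(robot.current_tool_pos(),robot.current_contact_force(),robot.current_time_s())
E
```

```text
[ 0.55824034 -0.27022706  0.05078882] 17.9583
side [412.53083045 315.77691282] [408.41107858 358.88093338]
top [329.27565999 192.06509557] [311.94326189 204.67965992]
[ 0.55770354 -0.26989088  0.05000385] [ 0.63232805  0.4556341  -0.63156117] 20.8583
```

View pics/side_scr.png

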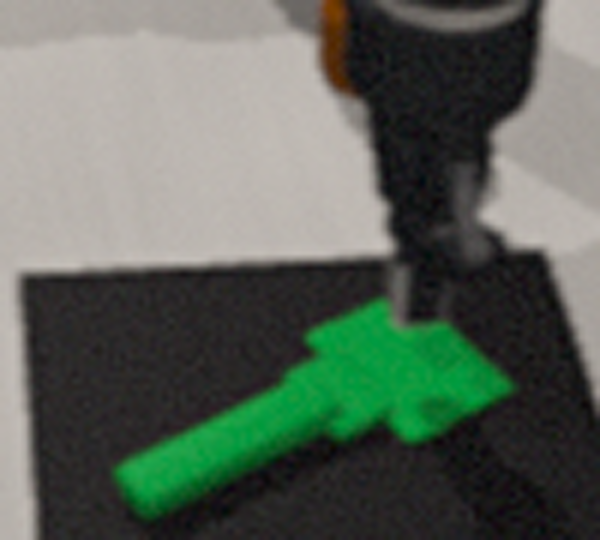

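View pics/side_end.png

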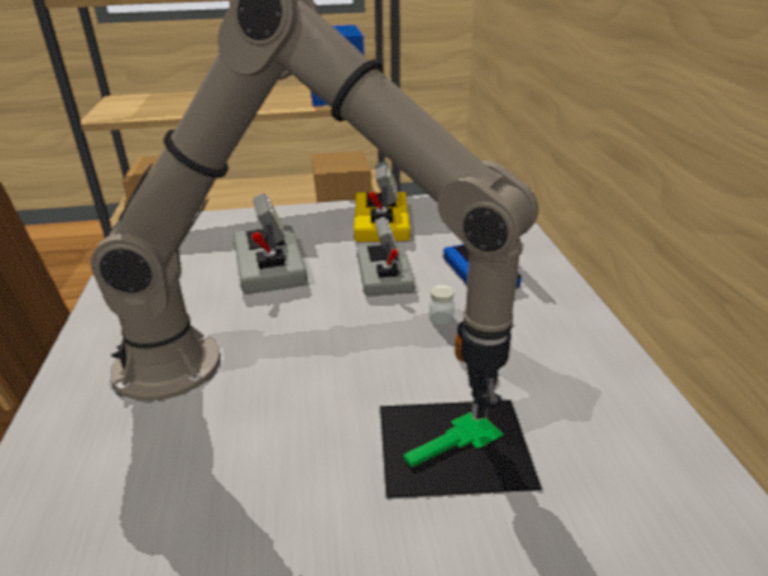

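In the side view the fingertips end at crop (413,323) and the blade's middle is near (410,362), which is where it was predicted. The scraper hasn't moved, and the toggle is still leaning to +x. I held there for 2.9 s, so I'll hand it in.

```bash
python3 - <<'E'
from h import *
workorder.close_job();print(robot.current_time_s(),robot.current_tool_pos())
E
```

```text
the job is handed in; nothing more can be done
the job is handed in; nothing more can be done
```

I did the job in the order asked and handed it in at about 21 s, with the arm still pointing at the scraper's blade.

- **Lamp:** I pushed the red toggle of the smaller grey lamp over with the fingers shut. Its end moved 33 mm to x = 0.494, where I expected 0.4955 at fully on. The force stop triggered twice at the same spot, and the last side picture still shows it leaning to on.
- **Amber jar:** I hovered over the middle of the cap for 2.75 s, with the fingertips about 25 mm above it.
- **Scraper blade:** I held over its middle for 2.9 s before handing in, again about 25 mm above.
- **Left untouched:** My path kept the fingertips high and to one side of the clear jar. I saw no sign of contact with the jars, scraper, cork or mat, and the force readings while hovering stayed near 1 N.

No check failed. The toggle's end measured 5 mm high in the two-camera fit (95 mm instead of 90 mm). The arm hid part of the top view at times, so the late checks relied on the side camera. The amber jar and cork were mostly hidden behind the arm in the last side picture, so I didn't see them clearly after the amber hover.

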